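Level a small instrument box by sliding a plate under its front

ROBOT

A 7-joint arm with a two-finger parallel gripper is mounted at the origin on a cart in front of the work surface, level with it; the furniture and walls round the work are solid. World frame = base frame: x ahead of the robot, y to its left, z up, the work surface at z = 0. Lengths are in m, angles in rad, forces in N, time in s.
With the tool pointing down it reaches from about 0.425 to 0.925 m from the base axis. Payload 6.8 kg.
Tool frame: the origin (TCP) lies between the finger pads; the fingertips stand 22 mm ahead of it and the grasp point (between the pads) lies 3 mm ahead of it (bot.tip_reach is the distance from the TCP to the fingertips, in m); z points along the fingers, x is the direction in which the jaws open and shut, and the axes are right-handed (so a half turn about z gives the same grasp; the last joint's range is limited). The gripper opens to 85 mm and grips with 20 to 120 N. Pads are 22 mm wide; open, the fingers measure 114 mm over their backs; the gripper's body (76 mm by 85 mm) begins 54 mm behind the grasp point. The pads swing forward as they close: fully open they stand 13 mm farther back than shut.
Start: joints at [1.023, 0.477, 0.022, 1.555, -0.011, 1.109, -0.083], TCP at [0.287, -0.611, 0.253] pointing down, gripper open.
Joint ranges: [-2.96, 2.96], [-0.34, 2.1], [-1.41, 1.46], [0.24, 2.44], [-1.37, 4.51], [0.17, 1.92], [-2.96, 2.96]. Speed limits (rad/s): [2.39, 2.39, 3.14, 3.14, 3.14, 3.14, 3.14].

INTERFACE

Orientations are given as a unit quaternion [w, x, y, z].
In Python, from station import bot gives the robot as it stands.
- The arm moves only by the tool step_arm, never from a script. Its argument "targets" is a list of rows, each a list of 5 numbers: the shift along the tool's x, y, z in mm, then the turn about the tool's z in degrees, then the closure, from 0 (fully open) to 1 (shut). In form: [[dx, dy, dz, spin, jaw], ...]. A call has 1 to 20 rows; each row is the pose to reach, as a shift and turn from the pose commanded when the call began, along the tool's axes at that moment; what a row does not reach only later rows make up. A row lasts 1/12 s, in which the tool goes at most 41.7 mm and 7.16 degrees, less where a joint would pass 70% of its speed; a pose out of reach is approached as far as the arm can. A call with a gripper value outside its range is refused whole. The fingers move at their own pace and stop on an object; "newtons" is the grip in N (left out, the last holds). Time passes only in rows, so rows that repeat a pose let the fingers close. It gives the time, the measured TCP pose, the force and the opening at its end, in the units of the state.
- bot.get_obs(): the state, without advancing time (a new reading comes with each control period).
- bot.read_camera(name): name is "side" or "top"; returns a dict with "frame" (420x560x3 uint8, red, green, blue), "z_map" (420x560 float32, m along the optical axis (not along the pixel's ray), 0 where there is no reading), "fov_y" (degrees; the focal length in pixels is half the picture's height over the tangent of half this angle, whatever the lens; pixels are square), "cx", "cy" (the principal point, pixels), "distortion" ([k1, k2, p1, p2, k3] as OpenCV has them; the pictures are not rectified), "R" (3x3) and "t" (3): a world point X has camera coordinates R X + t. Camera axes: x right, y down, z forward; pixel columns grow to the right and rows downward; lengths in m; the calibration is good to about 2 mm. A picture is of the moment at which its call begins.
- bot.hand_in(): hands the job in, once; it reports no verdict.
The state is a dict: "t": time; "q": joint angles; "joint_vel": joint speeds; "joint_torque": joint torques, N m; "eef_pos": TCP position; "tool_rot": TCP orientation; "contact_force": force on the tool from outside, world axes, zero at the start; "torque": the same for the moment, N m; "gripper_width": opening from 0.0 (shut) to 1.0 (fully open).
Only numpy, scipy, OpenCV 4.12 (cv2) and the standard library are available. Lean on these libraries where they do the work, as an engineer would, in place of code of your own. Each camera call takes 0.05 s, during which the arm holds its last target.

TASK

The instrument box slopes forward because only its back stands on the raised ledge of the stand. Tilt it back by its handle until it leans by itself on the stand's backrest, slide the flat steel plate squarely under its raised front until the blade's tip meets the ledge, then lower the box gently so that it stands level on ledge and plate. Do not let the box fall or ram it against the backrest, leave the other objects where they are, and let go of everything at the end.

Things in the scene. Friction and masses are not known exactly. Their poses are not given: they have to be found in the camera images.
- box: Instrument box: grey plastic, 60 mm deep (own x) x 90 wide (y) x 140 high (z), 0.35 to 0.7 kg, steel handle on top. Origin: centre of its underside; +x to its back (bottom edges at x = +30 back, -30 front). At first its back rests on the 6 mm ledge, its front edge on the bench: it slopes forward about 8 degrees. Tilted back on its rear edge it balances at about 23 degrees, then leans back by itself.
- handle (a point): Middle of the box's handle: round horizontal bar 10 mm thick along the box's y, about 56 mm long, on uprights at y = -36 and +36 mm; 195 mm above the underside, over the middle (x = 0), 50 mm free under it. Gripped across from above, the box can pivot about the bar. Axes as the box.
- stand: Fixed aluminium stand. Origin on the bench under its hinge line, +x to the back. Ledge 6 mm high, 130 wide (y), x = -22 (front) to +68 mm; box's back edge stands near x = -4. Backrest 92 wide, 110 tall, hinged at x = 0, z = 7 mm; its lean from upright is set anew each time, 29 to 39 degrees, stiff, not measured: feel or look for it. Cheeks at y = +-52 to 67 mm, 35 mm high.
- ledge_front (a point): Middle of the top front edge of the ledge, 6 mm above the bench (stand x = -22 mm). Axes as the stand.
- plate: Levelling plate: loose flat steel plate on the bench, 120 mm long (own x) x 70 wide (y) x 6 thick, 0.3 kg, as thick as the ledge is high. Origin: centre of its underside; +x towards the blade's tip. Upright fin to hold it by, 12 mm thick (y), x = -57 to -7 mm, top 58 mm above the bench. From fin to tip the blade is flat and free for 67 mm.
- plate_tip (a point): Middle of the blade's leading edge, at plate x = +60 mm, half way up its thickness (3 mm above the underside). Axes as the plate. Fully home it meets the front of the ledge.
- fin (a point): Middle of the fin's upper part, at plate x = -32 mm, 42 mm above the plate's underside. Axes as the plate.
- timer: Bystander: small white timer with round keys, 58x64x19 mm, origin under its centre. Leave it.
- weigh_bottle: Bystander: small glass weighing bottle with a knobbed lid, 42 mm wide, 58 mm high, origin under its centre. Leave it.
- tip_box: Bystander: blue pipette-tip box with a clear lid, 92x122x84 mm, origin under its centre. Leave it.
There are look-alikes about, which are no part of the job. What is shaped like the box but green or red is not meant.

How it is judged:
On the way, in this order (a step that is already met when the one before it is completed fails the run):
1. the box, let go, leans back on the backrest with its front raised (angle between box's own z axis and vertical above 0.45 rad and contact force between the fingers and box below 0.1 N and contact force between box and stand above 0.1 N), for 0.3 s.
2. the plate lies under the raised front with its tip at the ledge, while the box still leans back (x of plate_tip in the frame of stand between -0.028 and -0.015 m and y of plate_tip in the frame of stand between -0.015 and 0.015 m and angle between the x axis of plate and the x axis of stand, either way round below 0.12 rad and height (world z) of plate_tip below 0.0065 m and angle between box's own z axis and vertical above 0.45 rad), for 0.2 s.
At the end, for the whole second after the job is handed in: Plate flat on the bench, tip within 6 mm of the ledge, 15 mm of the stand's middle and 7 degrees of square; box level within 2 degrees, on both ledge and plate, centre 22 to 46 mm before the hinge line, within 15 mm of the middle and 7 degrees of square; both at rest (x of plate_tip in the frame of stand between -0.028 and -0.015 m and y of plate_tip in the frame of stand between -0.015 and 0.015 m and angle between the x axis of each of plate, box and the x axis of stand, either way round below 0.12 rad and height (world z) of plate_tip below 0.0065 m and angle between box's own z axis and vertical below 0.035 rad and contact force between box and plate above 0.3 N and contact force between box and stand above 0.1 N and x of box in the frame of stand between -0.046 and -0.022 m and y of box in the frame of stand between -0.015 and 0.015 m and linear speed of each of box, plate below 0.02 m/s); the robot touches nothing.
It fails at once if the box falls or is slammed (turns faster than 3 rad/s) (angular speed of box above 3 rad/s).
It fails at once if the box is tipped far over (more than 52 degrees) (angle between box's own z axis and vertical above 0.9 rad).
It fails at once if the box is rammed against the stand or pressed onto it with more than 40 N (contact force between box and stand above 40 N).
It fails at once if a bystander is disturbed (moved more than 30 mm) (distance of any of timer, weigh_bottle, tip_box from where it was at the start of the episode above 0.03 m).
It also fails if it takes over 72 s, if anything falls off the work surface, if the arm or the gripper's body presses on something with over 40 N, if the wrist force passes 120 N, or if a joint passes its speed limit or range.

## Working session

There is one attempt and no reset: what is moved stays moved. The work goes in short steps, Python scripts to look and compute and a tool call to move; the robot and the scene stay as the last step left them, time stands still between calls to the robot, and variables do not carry over. Pictures are saved under pics/ and viewed, and the job is handed in when it is done.

Besides the shell and the picture viewer there is one more tool, called in YAML: its name, and indented under it one key for each argument. step_arm: Moves the arm, as the interface text tells. Its arguments: {"type":"object","properties":{"targets":{"type":"array"},"newtons":{"type":"number"}},"required":["targets"]}

```bash
ls; mkdir -p pics; python3 - <<'E'
from station import bot
import cv2,json
print(bot.get_obs(), bot.tip_reach)
for n in ["side","top"]:
    c=bot.read_camera(n)
    cv2.imwrite(f"pics/{n}0.png",c["frame"][:,:,::-1])
    print(n,c["fov_y"],c["cx"],c["cy"],c["distortion"],c["R"],c["t"])
E
```

```text
pics
{'t': 0.0, 'q': array([ 1.02291769,  0.47780604,  0.02238265,  1.55652401, -0.01147159,
        1.10930688, -0.08309071]), 'joint_vel': array([-3.41352723e-04, -3.86271110e-04,  1.03762239e-03,  4.48043255e-04,
        1.47991743e-03, -8.63972199e-05,  1.89468130e-03]), 'joint_torque': array([ 2.36705628e-04, -5.96457732e+01,  1.60816815e+00, -2.81197572e+01,
        1.25607866e-02,  9.40316124e-03,  5.27952909e-05]), 'eef_pos': array([ 0.28707747, -0.61025792,  0.25229192]), 'tool_rot': array([-4.31091522e-04,  8.44316915e-01, -5.35843288e-01, -8.55389450e-04]), 'contact_force': array([-0.52106924, -0.09775364,  0.68616368]), 'torque': array([ 0.01809432,  0.02625673, -0.04413391]), 'gripper_width': 0.9993442176139373} 0.022
side 53.866587282416134 274.5792065234253 206.77679791811704 [-0.05027076  0.          0.          0.          0.        ] [[-0.99942635 -0.03357214 -0.00445846]
 [-0.01888472  0.66172564 -0.7495082 ]
 [ 0.02811287 -0.74899405 -0.66198005]] [0.5502113  0.07090061 1.15556056]
top 54.125326087999326 276.5384895889883 211.68126789868617 [-0.09697366  0.          0.          0.          0.        ] [[-0.02869478 -0.9994707   0.01532742]
 [-0.98134553  0.02525166 -0.19058673]
 [ 0.19009881 -0.02051034 -0.9815507 ]] [0.04442527 0.58122318 1.24851234]
```

View pics/side0.png

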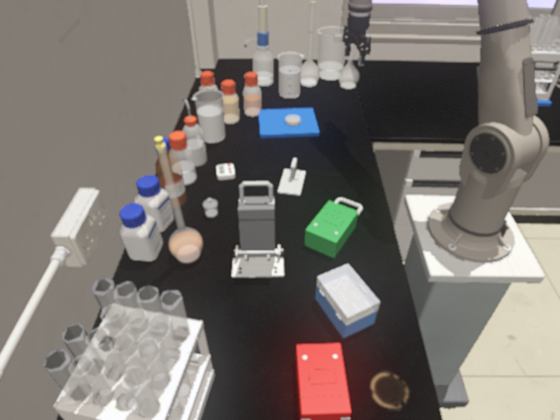

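View pics/top0.png

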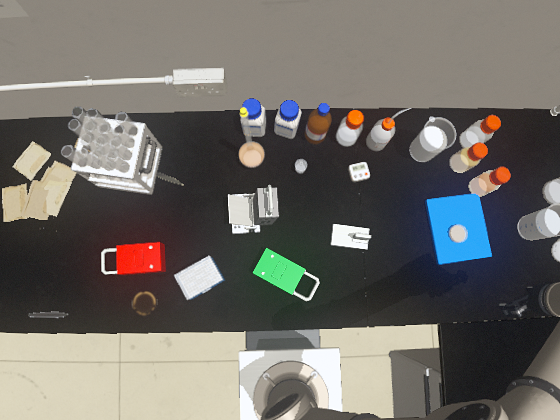

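Top view: stand and grey box near (250,208), plate near (350,237) with its fin to the right, tip box (200,277), timer (358,172), bottle (301,166). Next I'll measure these through the depth map.

```bash
cat > h.py <<'E'
import numpy as np, cv2
from station import bot
def cam(n):
    c=bot.read_camera(n); f=210/np.tan(np.radians(c["fov_y"])/2)
    K=np.array([[f,0,c["cx"]],[0,f,c["cy"]],[0,0,1]]); c["K"]=K
    v,u=np.mgrid[0:420,0:560]
    p=cv2.undistortPoints(np.stack([u,v],-1).reshape(-1,1,2).astype(float),K,np.array(c["distortion"])).reshape(420,560,2)
    c["rays"]=np.dstack([p,np.ones((420,560))])
    c["R"]=np.array(c["R"]);c["t"]=np.array(c["t"])
    X=c["rays"]*c["z_map"][...,None]
    c["X"]=(X-c["t"])@c["R"]   # R^T (X-t)
    c["C"]=-c["R"].T@c["t"]
    return c
def onplane(c,u,v,z):
    p=cv2.undistortPoints(np.array([[[u,v]]],float),c["K"],np.array(c["distortion"]))[0,0]
    d=c["R"].T@np.array([p[0],p[1],1]); s=(z-c["C"][2])/d[2]
    return c["C"]+s*d
def proj(c,P):
    r,_=cv2.Rodrigues(c["R"]); return cv2.projectPoints(np.array(P,float).reshape(-1,1,3),r,c["t"],c["K"],np.array(c["distortion"]))[0].reshape(-1,2)
def crop(c,u0,u1,v0,v1,name,s=4):
    im=cv2.resize(c["frame"][v0:v1,u0:u1,::-1],None,fx=s,fy=s,interpolation=cv2.INTER_CUBIC); cv2.imwrite("pics/"+name,im)
E
python3 - <<'E'
from h import *
a=cam("top"); b=cam("side")
crop(a,215,385,150,260,"t1.png",4); crop(b,190,320,150,290,"s1.png",4)
np.savez("f0.npz",tx=a["X"],sx=b["X"],tf=a["frame"],sf=b["frame"])
print(a["C"],b["C"])
for u,v in [(330,250),(300,220),(340,237),(363,236),(240,208),(270,205)]: print(u,v,a["X"][v,u].round(4),a["frame"][v,u])
E
```

```text
[0.33431483 0.05533231 1.33557066] [0.51874849 0.83706299 0.82055172]
330 250 [ 0.4606 -0.1428  0.0043] [46 53 47]
300 220 [ 0.562  -0.0487  0.006 ] [44 50 42]
340 237 [ 0.5019 -0.1774  0.0077] [246 249 249]
363 236 [ 0.4966 -0.242   0.0577] [253 255 255]
240 208 [0.5976 0.1444 0.053 ] [224 223 215]
270 205 [0.5737 0.0495 0.2013] [222 224 217]
```

View pics/t1.png

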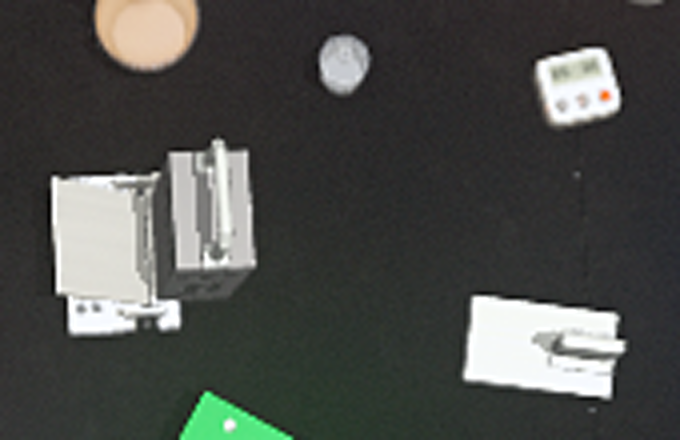

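View pics/s1.png

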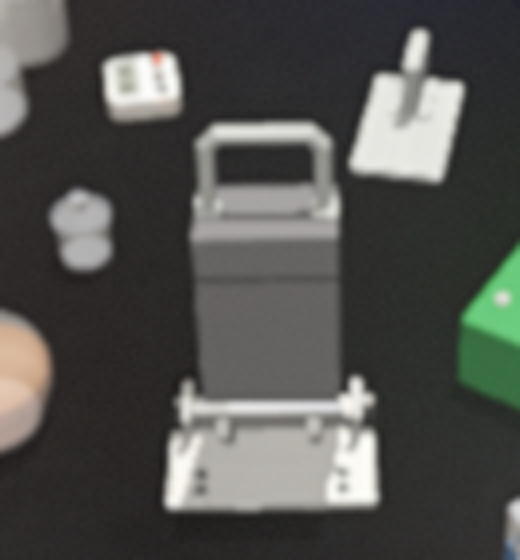

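The crops show the backrest leaning away (+y) behind the grey box, and the plate blade with its tip pointing towards the stand. Next, fits.

```bash
python3 - <<'E'
from h import *
a=cam("top"); b=cam("side")
def rep(n,P): print(n,len(P),P.mean(0).round(4),P.std(0).round(4))
for n,c in (("top",a),("side",b)):
    X=c["X"]; f=c["frame"].astype(int); ok=c["z_map"]>0
    # bench
    dark=f.max(2)<70
    m=ok&dark&(X[...,0]>.45)&(X[...,0]<.75)&(X[...,1]>-.15)&(X[...,1]<0)
    rep(n+" bench",X[m])
    # plate
    reg=ok&(X[...,0]>.4)&(X[...,0]<.62)&(X[...,1]>-.33)&(X[...,1]<-.1)
    m=reg&(f.min(2)>130)&(X[...,2]<.02)
    pl=c; vs,us=np.nonzero(m)
    P=np.array([onplane(c,u,v,.006)[:2] for u,v in zip(us,vs)])
    r=cv2.minAreaRect((P*1000).astype(np.float32)); print("plate rect",r, cv2.boxPoints(r).round(1).tolist())
    rep("plate z",X[m])
    m=reg&(X[...,2]>.048); rep("fin",X[m])
    Q=X[m][:,:2]; q=Q-Q.mean(0); w,V=np.linalg.eigh(q.T@q); print(" dir",np.degrees(np.arctan2(*V[::-1,1])), (q@V).min(0),(q@V).max(0))
    # handle
    reg=ok&(X[...,0]>.45)&(X[...,0]<.72)&(X[...,1]>-.05)&(X[...,1]<.25)
    m=reg&(X[...,2]>.192); rep("handle",X[m])
    Q=X[m][:,:2]; q=Q-Q.mean(0); w,V=np.linalg.eigh(q.T@q); print(" dir",np.degrees(np.arctan2(*V[::-1,1])), (q@V).min(0),(q@V).max(0), X[m][:,2].max())
    # backrest
    m=reg&(X[...,1]>.09)&(X[...,2]>.025)&(X[...,2]<.12); P=X[m]; rep("back",P)
    np.save(n+"_back.npy",P); print(P.min(0),P.max(0))
E
```

```text
top bench 3884 [ 0.5944 -0.0747  0.0007] [0.085  0.0435 0.0028]
plate rect ((504.1566162109375, -210.85052490234375), (121.32655334472656, 70.59147644042969), 80.69244384765625) [[459.5, -265.0], [529.2000122070312, -276.3999938964844], [548.7999877929688, -156.6999969482422], [479.1000061035156, -145.3000030517578]]
plate z 692 [ 0.504  -0.2056  0.0069] [0.0221 0.0338 0.0031]
fin 66 [ 0.4984 -0.2413  0.0571] [0.0043 0.0146 0.0032]
 dir 80.5160430928152 [-0.0067783  -0.02679673] [0.00583863 0.02376203]
handle 92 [0.5946 0.0483 0.2007] [0.0221 0.003  0.0031]
 dir -177.13005184220873 [-0.00477963 -0.03916248] [0.00503747 0.03751785] 0.2077608243059786
back 692 [0.5903 0.1412 0.0618] [0.0291 0.025  0.0228]
[0.52710218 0.09028245 0.0250385 ] [0.65585446 0.17903485 0.1160885 ]
side bench 1985 [ 5.858e-01 -7.150e-02  4.000e-04] [0.1004 0.0445 0.0016]
plate rect ((515.1551513671875, -195.90777587890625), (208.66233825683594, 119.09532928466797), 55.591712951660156) [[407.1000061035156, -248.3000030517578], [505.29998779296875, -315.6000061035156], [623.2000122070312, -143.5], [525.0, -76.19999694824219]]
plate z 565 [ 0.504  -0.2058  0.0062] [0.0233 0.0373 0.0032]
fin 48 [ 0.4984 -0.2386  0.0562] [0.0046 0.0152 0.0033]
 dir 79.09051232780904 [-0.00657507 -0.02696207] [0.00586825 0.02599003]
handle 138 [0.5957 0.0483 0.1991] [0.0224 0.003  0.0032]
 dir -178.18196845061368 [-0.00542847 -0.03912737] [0.00744665 0.03891396] 0.20416116757828115
back 1083 [0.594  0.11   0.0642] [0.028  0.0281 0.0235]
[0.52481101 0.09000679 0.02500495] [0.64741051 0.18037423 0.11872395]
```

```bash
python3 - <<'E'
from h import *
a=cam("top"); b=cam("side")
from scipy.optimize import least_squares
for n,c in (("top",a),("side",b)):
    X=c["X"]; f=c["frame"].astype(int); ok=c["z_map"]>0
    u0=(slice(150,260),slice(215,290)) if n=="top" else (slice(235,290),slice(215,300))
    P=X[u0].reshape(-1,3); 
    m=(P[:,1]>.118)&(P[:,2]>.03)&(P[:,2]<.105)&(P[:,0]>.555)&(P[:,0]<.635) if n=="top" else (P[:,1]>.1)&(P[:,2]>.02)&(P[:,2]<.12)&(P[:,0]>.55)&(P[:,0]<.64)
    P=P[m]
    r=least_squares(lambda p:(p[0]+p[1]*P[:,0]+p[2]*P[:,2]-P[:,1])/np.sqrt(1+p[2]**2),[.1,0,.6],loss="soft_l1",f_scale=.002)
    p=r.x; print(n,len(P),p, "lean",np.degrees(np.arctan(p[2])),"yaw",np.degrees(np.arctan(p[1])),"rms",np.sqrt((r.fun**2).mean()),"y at z=7,x=.59",p[0]+p[1]*.59+p[2]*.007)
    # base: low pixels bright
    m=ok&(X[...,0]>.5)&(X[...,0]<.68)&(X[...,1]>.06)&(X[...,1]<.21)&(X[...,2]<.018)&(f.min(2)>110)
    vs,us=np.nonzero(m); Q=np.array([onplane(c,u,v,.006) for u,v in zip(us,vs)])
    rr=cv2.minAreaRect((Q[:,:2]*1000).astype(np.float32)); print(rr,cv2.boxPoints(rr).tolist())
    m=ok&(X[...,0]>.5)&(X[...,0]<.68)&(X[...,1]>.0)&(X[...,1]<.25)&(X[...,2]>.004)
    print(X[m].min(0),X[m].max(0))
crop(a,222,285,180,245,"t2.png",9); crop(b,225,290,235,285,"s2.png",10)
E
```

```text
top 453 [0.08071931 0.03854164 0.76562918] lean 37.438722419630615 yaw 2.207180955129431 rms 0.0016806776037143311 y at z=7,x=.59 0.10881828098774309
((590.7921142578125, 137.0186767578125), (133.1350860595703, 97.6094741821289), 2.6447014808654785) [[522.0435180664062, 182.69984436035156], [526.5474243164062, 85.1943359375], [659.5407104492188, 91.33750915527344], [655.0368041992188, 188.843017578125]]
[0.50041281 0.00073526 0.00401286] [0.67965152 0.24995369 0.20724619]
side 331 [ 0.11213733 -0.06613723  1.16889715] lean 49.45277176809265 yaw -3.7838736806609963 rms 0.00879301559576842 y at z=7,x=.59 0.0812986456996369
((590.3222045898438, 126.30015563964844), (136.09886169433594, 110.33837127685547), 4.247806549072266) [[518.373291015625, 176.27735900878906], [526.546142578125, 66.24207305908203], [662.2711181640625, 76.32295227050781], [654.0982666015625, 186.35824584960938]]
[0.50084147 0.02204573 0.00400617] [0.65731945 0.24751909 0.20520192]
```

View pics/t2.png

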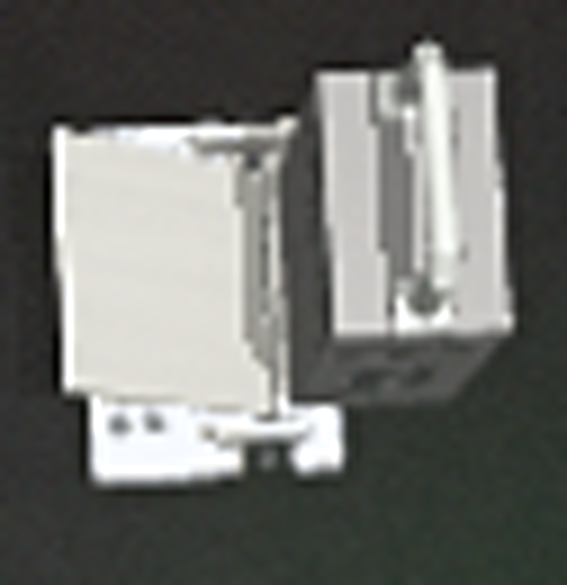

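View pics/s2.png

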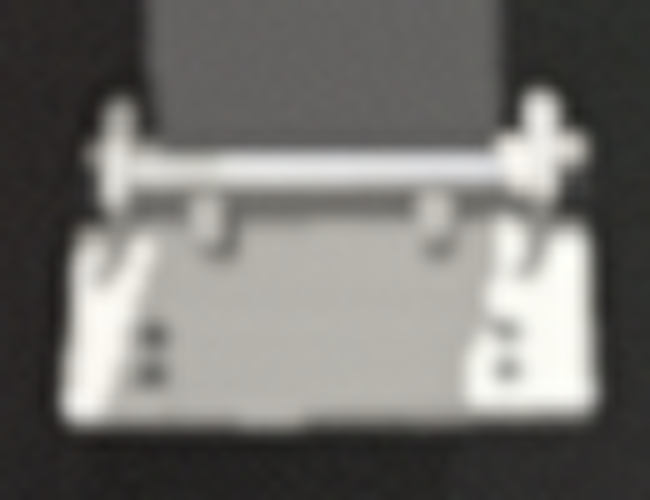

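```bash
python3 - <<'E'
from h import *
a=cam("top"); b=cam("side")
print("top back/front corner, low x", onplane(a,232.4-.0,233.6,.006), onplane(a,260.1,231.8,.006))
print("side back corners",onplane(b,231.3,276.8,.006),onplane(b,284.7,275.8,.006))
# predict
for hy in (.107,.109,.111):
  th=np.radians(92.4);S=np.array([.591,hy]);ex=np.array([np.cos(th),np.sin(th)]);ey=np.array([-ex[1],ex[0]])
  P=[np.r_[S+x*ex+y*ey,.006] for x in (-22,68) for y in (-65,65) for x,y in [(x/1000,y/1000)]]
  print(hy,np.array(P).round(3)[:,:2].tolist(),"\n",proj(a,P).round(1).tolist(),"\n",proj(b,P).round(1).tolist())
E
```

```text
top back/front corner, low x [0.52274044 0.17353623 0.006     ] [0.52633551 0.08310825 0.006     ]
side back corners [0.65275876 0.18319942 0.006     ] [0.51921198 0.1758914  0.006     ]
0.107 [[0.657, 0.088], [0.526, 0.104], [0.653, 0.178], [0.526, 0.104]] 
 [[257.9, 192.9], [253.6, 232.1], [230.8, 194.7], [253.6, 232.1]] 
 [[233.7, 248.7], [282.5, 254.4], [231.4, 275.1], [282.5, 254.4]]
0.109 [[0.657, 0.09], [0.526, 0.106], [0.653, 0.18], [0.526, 0.106]] 
 [[257.3, 192.9], [253.0, 232.1], [230.2, 194.7], [253.0, 232.1]] 
 [[233.7, 249.2], [282.5, 255.0], [231.3, 275.7], [282.5, 255.0]]
0.111 [[0.657, 0.092], [0.526, 0.108], [0.653, 0.182], [0.526, 0.108]] 
 [[256.7, 193.0], [252.4, 232.1], [229.6, 194.7], [252.4, 232.1]] 
 [[233.6, 249.8], [282.5, 255.5], [231.2, 276.3], [282.5, 255.6]]
```

```bash
cat > rows.py <<'E'
import numpy as np
# world targets -> tool rows; pose = (x,y,z mm, yaw of tool x in deg), tool z down
def rows(p0,yaw0,T):
    c,s=np.cos(np.radians(yaw0)),np.sin(np.radians(yaw0))
    ex=np.array([c,s,0]);ey=np.array([s,-c,0]);out=[]
    for x,y,z,yaw in T:
        d=np.array([x,y,z])-p0; out.append([d@ex,d@ey,-d[2],-((yaw-yaw0+180)%360-180)])
    return np.round(out,1)
E
python3 - <<'E'
from rows import *
from station import bot
from scipy.spatial.transform import Rotation as R
o=bot.get_obs();q=o["tool_rot"];print(R.from_quat(q[[1,2,3,0]]).as_matrix().round(3))
print(rows([287,-611,253],-64.8,[(287,-611,290,-64.8),(595,48.3,290,-87.6),(595,48.3,200,-87.6)]))
E
```

```text
[[ 0.426 -0.905  0.   ]
 [-0.905 -0.426  0.   ]
 [-0.    -0.    -1.   ]]
[[   0.     0.   -37.    -0. ]
 [-465.4 -559.4  -37.    22.8]
 [-465.4 -559.4   53.    22.8]]
```

step_arm:
  targets:
    - [0, 0, -37, 0, 0]
    - [-30, -36, -37, 2, 0]
    - [-60, -72, -37, 4, 0]
    - [-90, -108, -37, 6, 0]
    - [-120, -144, -37, 8, 0]
    - [-150, -180, -37, 10, 0]
    - [-180, -216, -37, 12, 0]
    - [-210, -252, -37, 14, 0]
    - [-240, -288, -37, 16, 0]
    - [-270, -324, -37, 18, 0]
    - [-300, -360, -37, 20, 0]
    - [-330, -396, -37, 22, 0]
    - [-360, -432, -37, 22.8, 0]
    - [-390, -468, -37, 22.8, 0]
    - [-420, -504, -37, 22.8, 0]
    - [-450, -540, -37, 22.8, 0]
    - [-465.4, -559.4, -37, 22.8, 0]
    - [-465.4, -559.4, -37, 22.8, 0]
    - [-465.4, -559.4, -37, 22.8, 0]
  newtons: 25

```text
t: 2.08
eef_pos: [0.5966, 0.0551, 0.2906]
tool_rot: [-0.002, 0.724, -0.69, -0.001]
contact_force: [-0.2, 0.7, -0.0]
gripper_width: 0.998
```

step_arm:
  targets:
    - [0, 0, 0, 0, 0]
    - [0, 0, 0, 0, 0]

```text
t: 2.25
eef_pos: [0.5955, 0.0499, 0.2901]
tool_rot: [0.0, 0.723, -0.691, -0.0]
contact_force: [0.3, -1.0, -0.7]
gripper_width: 0.999
```

```bash
python3 - <<'E'
from h import *
print(bot.get_obs()["joint_vel"].round(3), bot.get_obs()["q"].round(3))
a=cam("top"); b=cam("side")
crop(a,200,330,140,260,"t3.png",5); crop(b,190,330,60,290,"s3.png",2.6)
E
```

```text
[ 0.037 -0.019  0.04   0.022  0.008  0.004  0.007] [ 0.039  0.335 -0.29   1.689  0.104  1.133 -1.806]
```

View pics/s3.png

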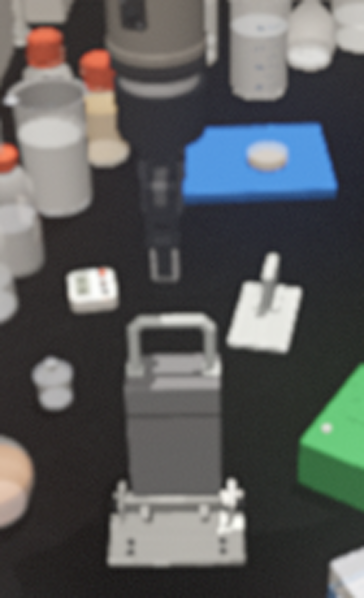

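View pics/t3.png

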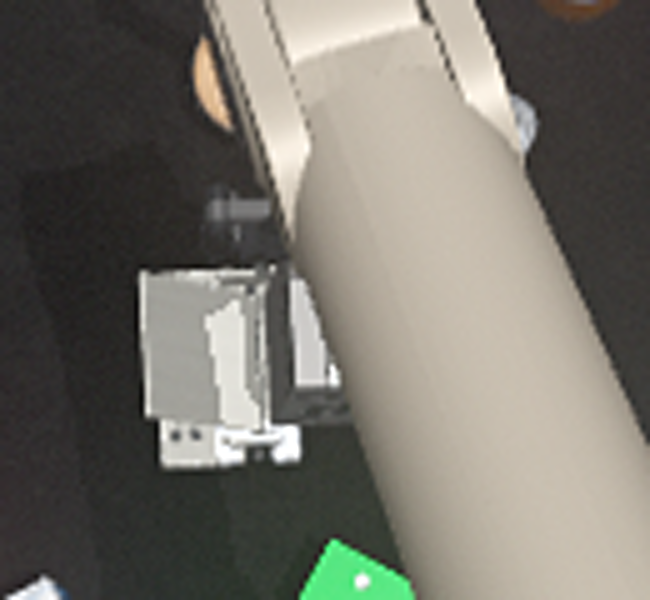

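step_arm:
  targets:
    - [0, 0, 20, 0, 0]
    - [0, 0, 40, 0, 0]
    - [0, 0, 60, 0, 0]
    - [0, 0, 75, 0, 0]
    - [0, 0, 85, 0, 0]
    - [0, 0, 90, 0, 0]
    - [0, 0, 90, 0, 0]
    - [0, 0, 90, 0, 0.2]

```text
t: 3.02
eef_pos: [0.5958, 0.048, 0.201]
tool_rot: [-0.0, 0.721, -0.692, 0.0]
contact_force: [0.3, -0.3, -0.6]
gripper_width: 0.885
```

```bash
python3 - <<'E'
from h import *
b=cam("side")
crop(b,190,330,110,290,"s4.png",3.3)
E
```

```text
(no output)
```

View pics/s4.png

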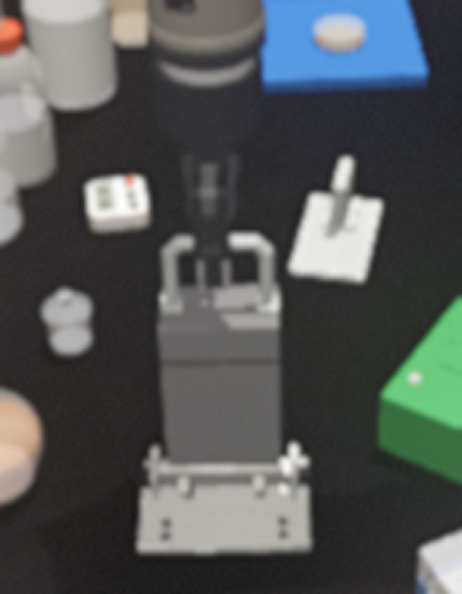

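The near finger, at (213,265) in the crop, hangs in front of the bar between the uprights at (170,270) and (266,270), so I can close.

step_arm:
  targets:
    - [0, 0, 0, 0, 0.5]
    - [0, 0, 0, 0, 0.7]
    - [0, 0, 0, 0, 0.85]
    - [0, 0, 0, 0, 0.95]
    - [0, 0, 0, 0, 1]
    - [0, 0, 0, 0, 1]
    - [0, 0, 0, 0, 1]
  newtons: 25

```text
t: 3.65
eef_pos: [0.5956, 0.0482, 0.2005]
tool_rot: [-0.0, 0.722, -0.692, 0.0]
contact_force: [0.3, -1.1, 1.6]
gripper_width: 0.101
```

```bash
python3 - <<'E'
import numpy as np
def H(t):
    t=np.radians(t)
    return np.array([-4-30*np.cos(t)+195*np.sin(t),6+30*np.sin(t)+195*np.cos(t)]) if t>=0 else np.array([-22-12*np.cos(t)+195*np.sin(t),6+12*np.sin(t)+195*np.cos(t)])
h0=H(-8.2); print(h0)
for t in list(range(-8,0,2))+list(range(0,42,2)): print(t,(H(t)-h0).round(1),(H(t)-H(0)).round(1))
E
```

```text
[-61.68995684 197.29481782]
-8 [0.7 0.1] [-27.   -3.6]
-6 [7.4 1.4] [-20.3  -2.3]
-4 [14.1  2.4] [-13.6  -1.3]
-2 [20.9  3.2] [-6.8 -0.5]
0 [27.7  3.7] [0. 0.]
2 [34.5  4.6] [6.8 0.9]
4 [41.4  5.3] [13.7  1.6]
6 [48.2  5.8] [20.5  2.1]
8 [55.1  6. ] [27.4  2.3]
10 [62.  6.] [34.3  2.2]
12 [68.9  5.7] [41.2  2. ]
14 [75.8  5.2] [48.1  1.5]
16 [82.6  4.4] [54.9  0.7]
18 [89.4  3.4] [61.7 -0.3]
20 [96.2  2.2] [68.5 -1.5]
22 [102.9   0.7] [75.2 -3. ]
24 [109.6  -1. ] [81.9 -4.7]
26 [116.2  -2.9] [88.5 -6.6]
28 [122.7  -5. ] [95.1 -8.7]
30 [129.2  -7.4] [101.5 -11.1]
32 [135.6 -10. ] [107.9 -13.7]
34 [141.9 -12.9] [114.2 -16.6]
36 [148.  -15.9] [120.3 -19.6]
38 [154.1 -19.2] [126.4 -22.9]
40 [160.1 -22.6] [132.4 -26.3]
```

step_arm:
  targets:
    - [-3.5, 0, -0.7, 0, 1]
    - [-7.4, 0, -1.4, 0, 1]
    - [-14.1, 0, -2.4, 0, 1]
    - [-20.9, 0, -3.2, 0, 1]
    - [-27.7, 0, -3.9, 0, 1]
    - [-34.5, 0, -4.7, 0, 1]
    - [-34.5, 0, -4.7, 0, 1]
    - [-34.5, 0, -4.7, 0, 1]

```text
t: 4.32
eef_pos: [0.594, 0.0839, 0.2051]
tool_rot: [-0.0, 0.722, -0.692, -0.0]
contact_force: [0.4, -1.9, 2.9]
gripper_width: 0.107
```

```bash
python3 - <<'E'
from h import *
b=cam("side")
crop(b,190,330,110,290,"s5.png",3.3)
E
```

```text
(no output)
```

View pics/s5.png

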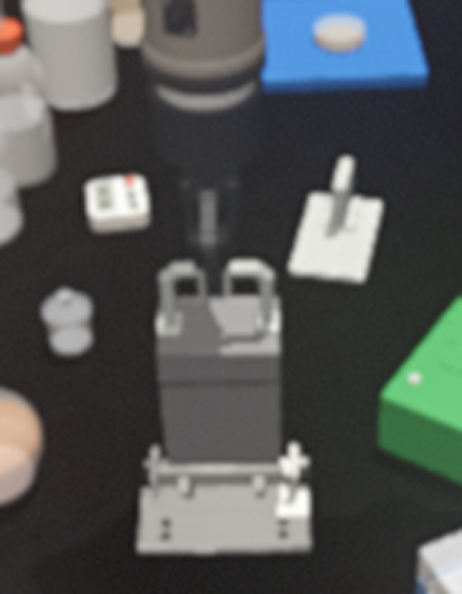

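step_arm:
  targets:
    - [-6.9, 0, -0.7, 0, 1]
    - [-13.7, 0, -1.2, 0, 1]
    - [-20.6, 0, -1.4, 0, 1]
    - [-27.5, 0, -1.4, 0, 1]
    - [-34.4, 0, -1.1, 0, 1]
    - [-41.3, 0, -0.6, 0, 1]
    - [-48.1, 0, 0.2, 0, 1]
    - [-54.9, 0, 1.2, 0, 1]
    - [-61.7, 0, 2.4, 0, 1]
    - [-61.7, 0, 2.4, 0, 1]

```text
t: 5.2
eef_pos: [0.5909, 0.147, 0.2022]
tool_rot: [-0.0, 0.723, -0.691, -0.001]
contact_force: [-0.6, -0.3, 1.6]
gripper_width: 0.105
```

step_arm:
  targets:
    - [-6.7, 0, 1.5, 0, 1]
    - [-13.4, 0, 3.2, 0, 1]
    - [-20, 0, 5.1, 0, 1]
    - [-26.5, 0, 7.2, 0, 1]
    - [-33, 0, 9.6, 0, 1]
    - [-39.4, 0, 12.2, 0, 1]
    - [-39.4, 0, 12.2, 0, 1]
    - [-39.4, 0, 12.2, 0, 1]

```text
t: 5.87
eef_pos: [0.5895, 0.1847, 0.19]
tool_rot: [0.0, 0.722, -0.692, -0.0]
contact_force: [-0.1, 0.1, 0.7]
gripper_width: 0.104
```

```bash
python3 - <<'E'
from h import *
b=cam("side")
crop(b,190,330,110,290,"s6.png",3.3)
E
```

```text
(no output)
```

View pics/s6.png

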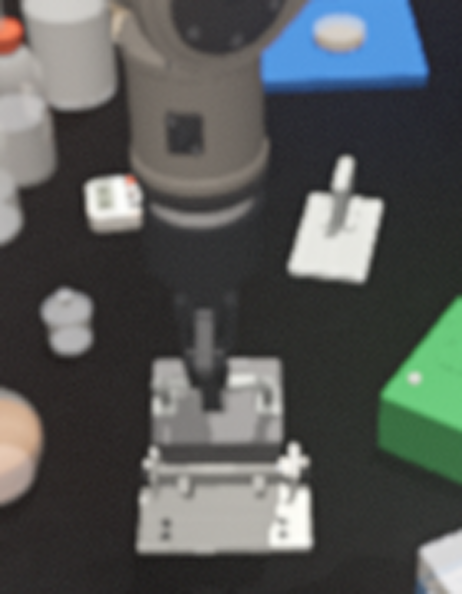

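step_arm:
  targets:
    - [-1.6, 0, 0.7, 0, 1]
    - [-3.2, 0, 1.4, 0, 1]
    - [-4.8, 0, 2.1, 0, 1]
    - [-6.3, 0, 2.9, 0, 1]
    - [-7.9, 0, 3.6, 0, 1]
    - [-9.4, 0, 4.4, 0, 1]
    - [-9.4, 0, 4.4, 0, 1]

```text
t: 6.5
eef_pos: [0.5892, 0.1938, 0.1858]
tool_rot: [0.0, 0.722, -0.692, -0.0]
contact_force: [0.2, 0.2, 0.9]
gripper_width: 0.109
```

step_arm:
  targets:
    - [-1.5, 0, 0.8, 0, 1]
    - [-3, 0, 1.5, 0, 1]
    - [-3, 0, 1.5, 0, 1]

```text
t: 6.75
eef_pos: [0.5891, 0.1967, 0.1843]
tool_rot: [0.0, 0.722, -0.692, -0.0]
contact_force: [-0.2, -1.2, 0.5]
gripper_width: 0.104
```

step_arm:
  targets:
    - [-1.5, 0, 0.8, 0, 1]
    - [-3, 0, 1.6, 0, 1]
    - [-3, 0, 1.6, 0, 1]

```text
t: 7.0
eef_pos: [0.5889, 0.1997, 0.1826]
tool_rot: [0.0, 0.722, -0.692, -0.0]
contact_force: [-0.0, 0.2, 1.1]
gripper_width: 0.107
```

step_arm:
  targets:
    - [-1.5, 0, 0.8, 0, 1]
    - [-3, 0, 1.7, 0, 1]
    - [-3, 0, 1.7, 0, 1]
    - [-3, 0, 1.7, 0, 1]

```text
t: 7.33
eef_pos: [0.589, 0.2022, 0.181]
tool_rot: [0.0, 0.722, -0.692, 0.0]
contact_force: [0.4, -0.4, -0.6]
gripper_width: 0.105
```

step_arm:
  targets:
    - [-1.5, 0, 0.8, 0, 1]
    - [-3, 0, 1.7, 0, 1]
    - [-3, 0, 1.7, 0, 1]
    - [-3, 0, 1.7, 0, 1]

```text
t: 7.67
eef_pos: [0.5893, 0.2044, 0.18]
tool_rot: [0.0, 0.721, -0.692, 0.001]
contact_force: [-1.1, -5.0, 5.3]
gripper_width: 0.106
```

```bash
python3 - <<'E'
from h import *
b=cam("side")
crop(b,190,330,110,290,"s7.png",3.3)
crop(cam("top"),190,330,140,290,"t7.png",4)
E
```

```text
(no output)
```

View pics/s7.png

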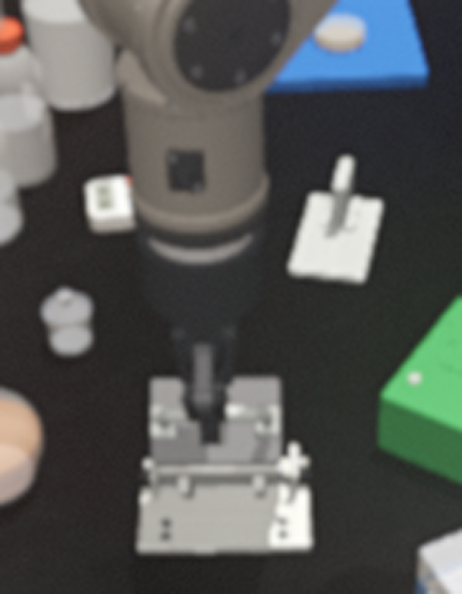

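View pics/t7.png

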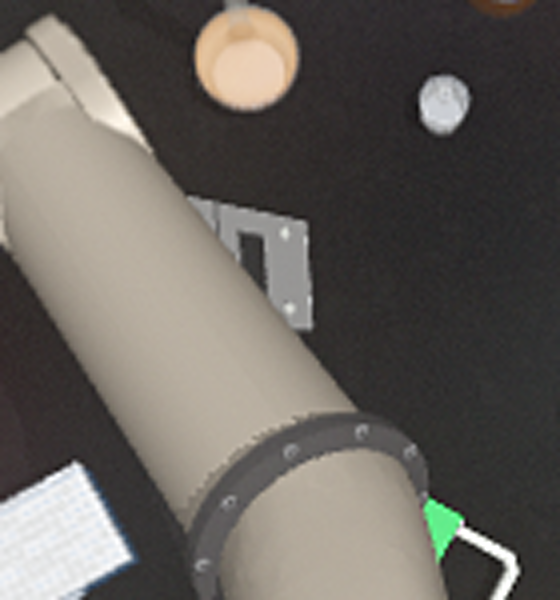

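step_arm:
  targets:
    - [0.5, 0, -0.5, 0, 1]
    - [1, 0, -0.7, 0, 1]
    - [1, 0, -0.7, 0, 0.85]
    - [1, 0, -0.7, 0, 0.75]
    - [1, 0, -0.7, 0, 0.6]
    - [1, 0, -0.7, 0, 0.6]

```text
t: 8.27
eef_pos: [0.5885, 0.2055, 0.18]
tool_rot: [-0.0, 0.722, -0.692, -0.001]
contact_force: [-0.1, 0.3, 0.5]
gripper_width: 0.402
```

step_arm:
  targets:
    - [0, 0, 0, 0, 0.6]
    - [0, 0, -10, 0, 0.6]
    - [0, 0, -20, 0, 0.6]
    - [0, 0, -40, 0, 0.6]
    - [0, 0, -70, 0, 0.6]
    - [0, 0, -100, 0, 0.6]
    - [0, 0, -100, 0, 0.6]

```text
t: 8.85
eef_pos: [0.5918, 0.2061, 0.2883]
tool_rot: [-0.005, 0.722, -0.692, 0.002]
contact_force: [0.9, 0.6, 0.7]
gripper_width: 0.399
```

```bash
python3 - <<'E'
from h import *
b=cam("side")
crop(b,190,330,110,290,"s8.png",3.3)
o=bot.get_obs(); print(o["q"].round(2))
E
```

```text
[-0.19  0.39 -0.32  1.63  0.13  1.14 -2.08]
```

View pics/s8.png

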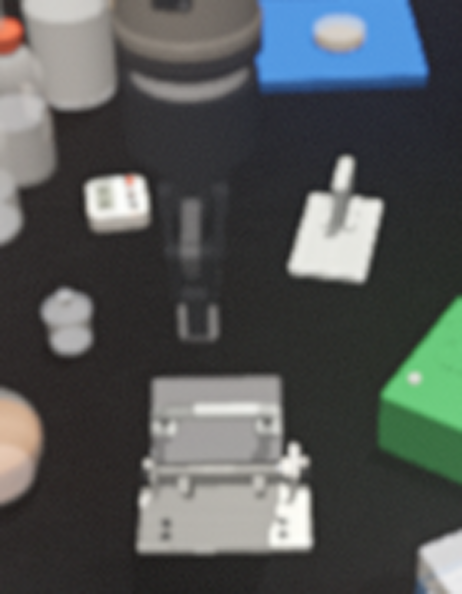

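```bash
python3 - <<'E'
from rows import *
p=np.array([588.5,204.2,279.9]);T=[]
for k in range(1,15):
    s=k/14; T.append((588.5+(499-588.5)*s,204.2+(-242-204.2)*s,280-160*max(0,(k-8)/6),-87.6+78.3*s))
print(rows(p,-87.6,T).tolist())
E
```

```text
[[31.6, 7.7, -0.1, -5.6], [63.2, 15.4, -0.1, -11.2], [94.7, 23.2, -0.1, -16.8], [126.3, 30.9, -0.1, -22.4], [157.9, 38.6, -0.1, -28.0], [189.5, 46.3, -0.1, -33.6], [221.0, 54.1, -0.1, -39.2], [252.6, 61.8, -0.1, -44.7], [284.2, 69.5, 26.6, -50.3], [315.8, 77.2, 53.2, -55.9], [347.3, 84.9, 79.9, -61.5], [378.9, 92.7, 106.6, -67.1], [410.5, 100.4, 133.2, -72.7], [442.1, 108.1, 159.9, -78.3]]
```

step_arm:
  targets:
    - [31.6, 7.7, 0, -5.6, 0.6]
    - [63.2, 15.4, 0, -11.2, 0.6]
    - [94.7, 23.2, 0, -16.8, 0]
    - [126.3, 30.9, 0, -22.4, 0]
    - [157.9, 38.6, 0, -28, 0]
    - [189.5, 46.3, 0, -33.6, 0]
    - [221, 54.1, 0, -39.2, 0]
    - [252.6, 61.8, 0, -44.7, 0]
    - [284.2, 69.5, 26.6, -50.3, 0]
    - [315.8, 77.2, 53.2, -55.9, 0]
    - [347.3, 84.9, 79.9, -61.5, 0]
    - [378.9, 92.7, 106.6, -67.1, 0]
    - [410.5, 100.4, 133.2, -72.7, 0]
    - [442.1, 108.1, 159.9, -78.3, 0]
    - [442.1, 108.1, 159.9, -78.3, 0]
    - [442.1, 108.1, 159.9, -78.3, 0]
    - [442.1, 108.1, 159.9, -78.3, 0]

```text
t: 10.32
eef_pos: [0.4996, -0.2413, 0.1204]
tool_rot: [-0.0, 0.997, -0.082, 0.0]
contact_force: [1.2, 0.9, 0.4]
gripper_width: 0.998
```

```bash
python3 - <<'E'
from h import *
b=cam("side");a=cam("top")
crop(b,180,340,80,290,"s9.png",2.8)
crop(a,220,400,140,290,"t9.png",4)
P=np.array([[499,-242,45],[595-6.6,205,177]])/1000
print(proj(b,P),proj(a,P))
# handle measure
for n,c in (("top",a),("side",b)):
    X=c["X"]; m=(c["z_map"]>0)&(X[...,0]>.53)&(X[...,0]<.65)&(X[...,1]>.16)&(X[...,1]<.25)&(X[...,2]>.168)
    print(n,m.sum(),X[m].mean(0).round(4),X[m].min(0).round(4),X[m].max(0).round(4))
E
```

```text
[[293.15991741 165.37975445]
 [253.71229641 235.55409394]] [[362.08262915 235.78966208]
 [215.96194926 203.09351754]]
top 106 [0.5876 0.2014 0.1789] [0.5512 0.1886 0.1689] [0.629  0.208  0.1879]
side 168 [0.5864 0.2026 0.1787] [0.5488 0.1936 0.1681] [0.6282 0.2083 0.1842]
```

View pics/s9.png

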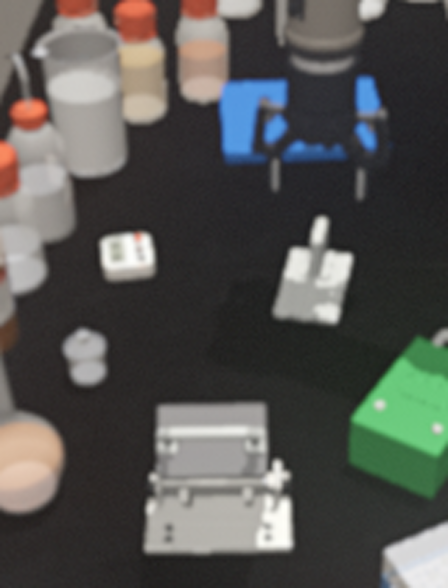

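View pics/t9.png

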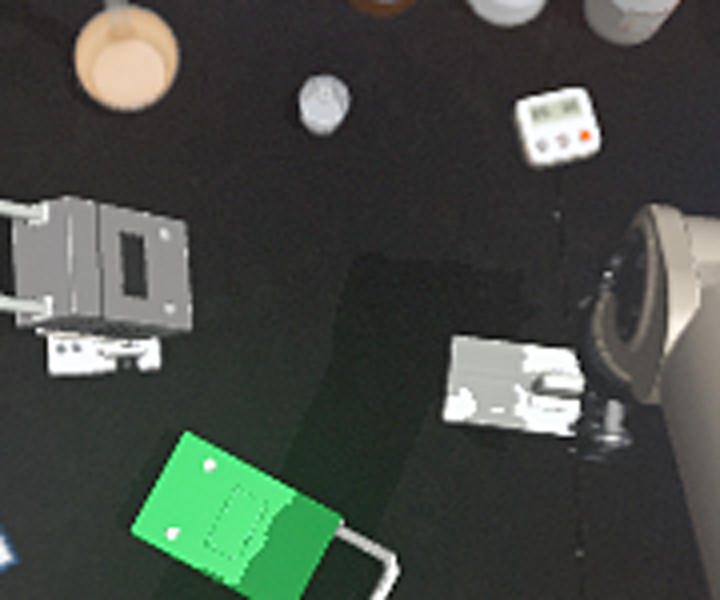

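step_arm:
  targets:
    - [0, 0, 25, 0, 0]
    - [0, 0, 45, 0, 0]
    - [0, 0, 60, 0, 0]
    - [0, 0, 70, 0, 0]
    - [0, 0, 75, 0, 0]
    - [0, 0, 75, 0, 0.4]
    - [0, 0, 75, 0, 0.7]
    - [0, 0, 75, 0, 0.85]
    - [0, 0, 75, 0, 1]
    - [0, 0, 75, 0, 1]
    - [0, 0, 75, 0, 1]
  newtons: 40

```text
t: 11.33
eef_pos: [0.4994, -0.2421, 0.0458]
tool_rot: [0.0, 0.997, -0.081, 0.0]
contact_force: [-2.3, 0.2, 0.8]
gripper_width: 0.144
```

```bash
python3 - <<'E'
from h import *
b=cam("side");a=cam("top")
crop(b,230,340,110,220,"s10.png",5)
crop(a,300,400,200,270,"t10.png",6)
E
```

View pics/s10.png

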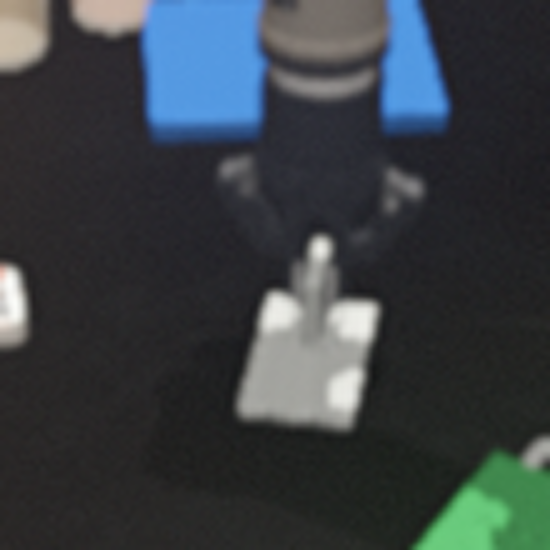

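View pics/t10.png

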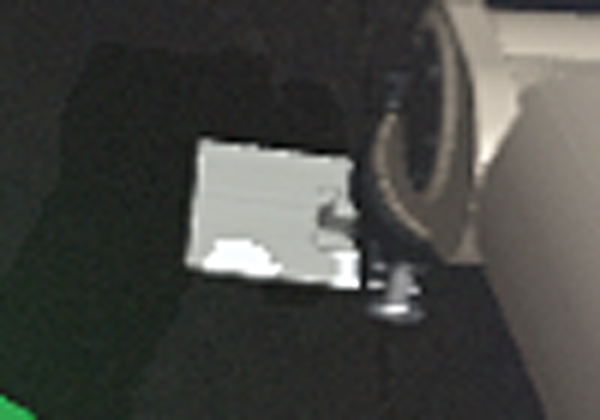

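```bash
python3 - <<'E'
from rows import *
T=[(499+97.3*s,-242+207*s,45,-9.3+11.8*s) for s in np.arange(1,13)/12]
print(rows(np.array([499,-242,45]),-9.3,T).tolist())
E
```

```text
[[5.2, -18.3, -0.0, -1.0], [10.4, -36.7, -0.0, -2.0], [15.6, -55.0, -0.0, -2.9], [20.9, -73.3, -0.0, -3.9], [26.1, -91.7, -0.0, -4.9], [31.3, -110.0, -0.0, -5.9], [36.5, -128.3, -0.0, -6.9], [41.7, -146.7, -0.0, -7.9], [46.9, -165.0, -0.0, -8.8], [52.1, -183.3, -0.0, -9.8], [57.4, -201.7, -0.0, -10.8], [62.6, -220.0, -0.0, -11.8]]
```

step_arm:
  targets:
    - [2, -6, 0, 0, 1]
    - [5.2, -18.3, 0, -1, 1]
    - [10.4, -36.7, 0, -2, 1]
    - [15.6, -55, 0, -3, 1]
    - [20.9, -73.3, 0, -4, 1]
    - [26.1, -91.7, 0, -5, 1]
    - [31.3, -110, 0, -6, 1]
    - [36.5, -128.3, 0, -7, 1]
    - [41.7, -146.7, 0, -8, 1]
    - [46.9, -165, 0, -9, 1]
    - [52.1, -183.3, 0, -10, 1]
    - [57.4, -201.7, 0, -11, 1]
    - [61, -214, 0, -11.8, 1]
    - [62.6, -220, 0, -11.8, 1]
    - [62.6, -220, 0, -11.8, 1]
    - [62.6, -220, 0, -11.8, 1]

```text
t: 12.77
eef_pos: [0.5977, -0.0339, 0.0459]
tool_rot: [-0.0, 1.0, 0.022, 0.001]
contact_force: [0.8, 1.9, 4.2]
gripper_width: 0.132
```

```bash
cat > plate.py <<'E'
from h import *
import sys
b=cam("side");a=cam("top")
crop(b,200,320,150,290,"s%s.png"%sys.argv[1],4)
crop(a,215,335,150,250,"t%s.png"%sys.argv[1],5)
E
python3 plate.py 11
```

```text
(no output)
```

View pics/s11.png

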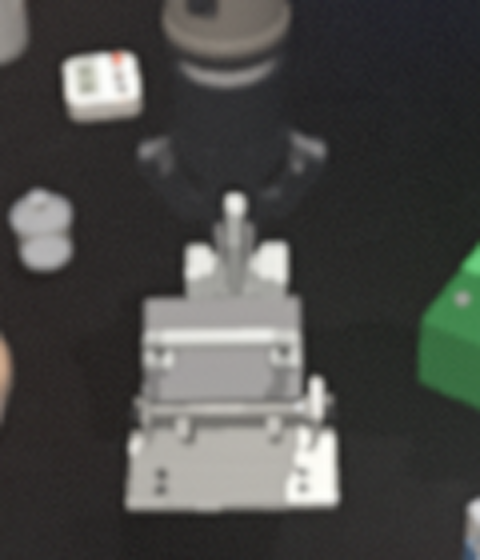

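View pics/t11.png

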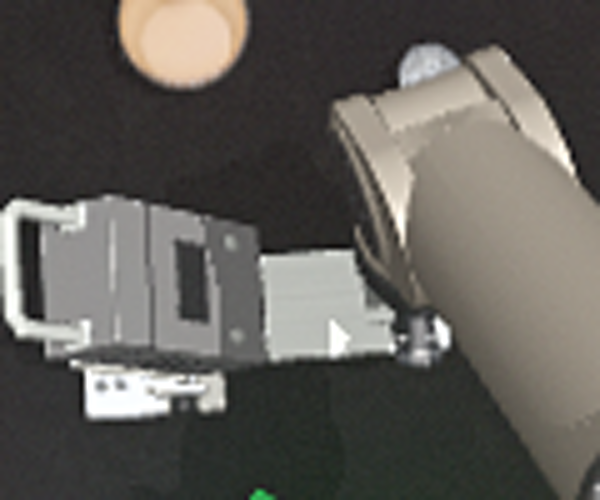

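step_arm:
  targets:
    - [0, -5, 0, 0, 1]
    - [0, -10, 0, 0, 1]
    - [0, -15, 0, 0, 1]
    - [0, -20, 0, 0, 1]
    - [0, -24, 0, 0, 1]
    - [0, -26, 0, 0, 1]
    - [0, -26, 0, 0, 1]
    - [0, -26, 0, 0, 1]

```text
t: 13.53
eef_pos: [0.5962, -0.0113, 0.0459]
tool_rot: [0.001, 1.0, 0.021, 0.001]
contact_force: [-0.7, -3.9, 6.7]
gripper_width: 0.137
```

step_arm:
  targets:
    - [0, -1, 0, 0, 1]
    - [0, -2, 0, 0, 1]
    - [0, -2, 0, 0, 1]

```text
t: 13.78
eef_pos: [0.5962, -0.0103, 0.0459]
tool_rot: [0.002, 1.0, 0.02, 0.001]
contact_force: [0.6, -5.9, 7.5]
gripper_width: 0.134
```

step_arm:
  targets:
    - [0, -1, 0, 0, 1]
    - [0, -2, 0, 0, 1]
    - [0, -2, 0, 0, 1]

```text
t: 14.03
eef_pos: [0.5961, -0.0083, 0.0459]
tool_rot: [0.002, 1.0, 0.02, 0.0]
contact_force: [1.0, -6.1, 6.9]
gripper_width: 0.134
```

step_arm:
  targets:
    - [0, -1, 0, 0, 1]
    - [0, -2, 0, 0, 1]
    - [0, -2, 0, 0, 1]

```text
t: 14.28
eef_pos: [0.596, -0.0062, 0.0459]
tool_rot: [0.002, 1.0, 0.02, 0.0]
contact_force: [-0.1, -6.9, 7.4]
gripper_width: 0.133
```

```bash
python3 plate.py 12
```

```text
(no output)
```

View pics/t12.png

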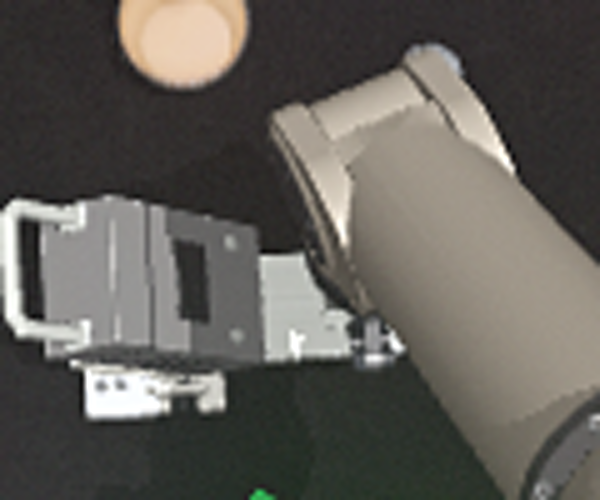

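View pics/s12.png

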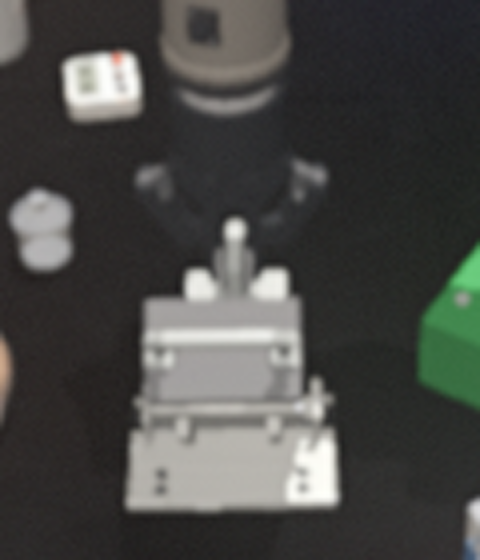

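```bash
python3 - <<'E'
from h import *
a=cam("top");b=cam("side")
f=b["frame"].min(2).astype(int)
for u in (248,250,252,266,268,270): print(u,f[208:226,u].tolist())
for v in (215,216,216.5,217,217.5): print(v,onplane(b,250,v,.006).round(4),onplane(b,269,v,.006).round(4))
X=b["X"]; m=(b["z_map"]>0)&(X[...,2]<.02)&(f>110)&(X[...,1]<.05)&(X[...,1]>-.1)&(X[...,0]>.54)&(X[...,0]<.65)
vs,us=np.nonzero(m);P=np.array([onplane(b,u,v,.006) for u,v in zip(us,vs)]);print(m.sum(),P.min(0),P.max(0))
E
```

```text
248 [47, 49, 47, 44, 40, 40, 39, 35, 59, 138, 201, 222, 229, 230, 231, 226, 206, 178]
250 [49, 50, 48, 44, 43, 41, 39, 37, 59, 140, 204, 226, 229, 228, 228, 223, 205, 178]
252 [49, 48, 48, 47, 48, 48, 50, 48, 53, 82, 128, 166, 195, 214, 223, 218, 200, 175]
266 [48, 46, 46, 45, 40, 41, 38, 37, 66, 140, 197, 221, 227, 229, 230, 224, 202, 176]
268 [48, 49, 47, 44, 40, 39, 38, 38, 74, 155, 212, 229, 231, 230, 231, 225, 204, 175]
270 [48, 47, 46, 45, 42, 41, 35, 39, 68, 145, 202, 221, 224, 223, 223, 216, 197, 172]
215 [ 0.6237 -0.0463  0.006 ] [ 0.5684 -0.0479  0.006 ]
216 [ 0.6234 -0.0421  0.006 ] [ 0.5682 -0.0437  0.006 ]
216.5 [ 0.6232 -0.0399  0.006 ] [ 0.5681 -0.0415  0.006 ]
217 [ 0.623  -0.0378  0.006 ] [ 0.568  -0.0394  0.006 ]
217.5 [ 0.6229 -0.0357  0.006 ] [ 0.5679 -0.0373  0.006 ]
126 [ 0.54759387 -0.09134014  0.006     ] [0.63426439 0.05231379 0.006     ]
```

step_arm:
  targets:
    - [0, -1, 0, 0, 1]
    - [0, -2, 0, 0, 1]
    - [0, -2, 0, 0, 1]

```text
t: 14.73
eef_pos: [0.5959, -0.0043, 0.0459]
tool_rot: [0.002, 1.0, 0.02, 0.001]
contact_force: [0.5, -6.2, 7.8]
gripper_width: 0.13
```

step_arm:
  targets:
    - [0, -1, 0, 0, 1]
    - [0, -2, 0, 0, 1]
    - [0, -2, 0, 0, 1]

```text
t: 14.98
eef_pos: [0.5959, -0.004, 0.0459]
tool_rot: [0.003, 1.0, 0.02, 0.0]
contact_force: [0.7, -9.9, 7.6]
gripper_width: 0.134
```

```bash
cat > edge.py <<'E'
from h import *
def edge(b,us,v0,v1,z=.006):
    f=b["frame"].min(2).astype(float);r=[]
    for u in us:
        c=f[v0:v1,u]
        i=next(k for k in range(len(c)-1) if c[k]<130<=c[k+1]); v=v0+i+(130-c[i])/(c[i+1]-c[i]); r.append(onplane(b,u,v,z))
    return np.array(r)
if __name__=="__main__":
    b=cam("side")
    print(edge(b,[248,249,250,267,268,269],200,228).round(4)[:,:2].tolist())
E
python3 edge.py
```

```text
[[0.6287, -0.0356], [0.6258, -0.0356], [0.6228, -0.0354], [0.5738, -0.0387], [0.5709, -0.0388], [0.568, -0.039]]
```

step_arm:
  targets:
    - [0, -1, 0, 0, 1]
    - [0, -2, 0, 0, 1]
    - [0, -2, 0, 0, 1]
    - [0, -2, 0, 0, 1]

```text
t: 15.37
eef_pos: [0.5959, -0.0039, 0.046]
tool_rot: [0.004, 1.0, 0.019, 0.0]
contact_force: [0.2, -14.8, 9.7]
gripper_width: 0.134
```

```bash
python3 edge.py
```

```text
[[0.6287, -0.0356], [0.6258, -0.0357], [0.6228, -0.0354], [0.5738, -0.0387], [0.5709, -0.0388], [0.568, -0.0389]]
```

step_arm:
  targets:
    - [0, 0, 0, 0, 0.8]
    - [0, 0, 0, 0, 0.5]
    - [0, 2, 0, 0, 0.4]
    - [0, 2, 0, 0, 0.4]
    - [0, 2, -10, 0, 0.4]
    - [0, 2, -25, 0, 0.4]
    - [0, 2, -50, 0, 0.4]
    - [0, 2, -90, 0, 0.4]
    - [0, 2, -130, 0, 0.4]
    - [0, 2, -170, 0, 0.4]
    - [0, 2, -210, 0, 0.4]
    - [0, 2, -245, 0, 0.4]
    - [0, 2, -245, 0, 0.4]
    - [0, 2, -245, 0, 0.4]

```text
t: 16.58
eef_pos: [0.5962, 0.0018, 0.2934]
tool_rot: [-0.0, 1.0, 0.022, 0.003]
contact_force: [-0.3, -0.6, -0.3]
gripper_width: 0.602
```

```bash
python3 plate.py 13; python3 edge.py; python3 - <<'E'
from h import *
print(bot.get_obs()["eef_pos"],bot.get_obs()["q"].round(2))
for n in ("top","side"):
    c=cam(n)
    X=c["X"]; m=(c["z_map"]>0)&(X[...,0]>.53)&(X[...,0]<.65)&(X[...,1]>.19)&(X[...,1]<.25)&(X[...,2]>.171)&(X[...,2]<.2)
    P=X[m];print(n,m.sum(),P.mean(0).round(4),P.min(0).round(4),P.max(0).round(4)); q=P[:,:2]-P[:,:2].mean(0); w,V=np.linalg.eigh(q.T@q); print(np.degrees(np.arctan2(*V[::-1,1])))
E
```

```text
[[0.6287, -0.0355], [0.6258, -0.0356], [0.6229, -0.0357], [0.5738, -0.0387], [0.5709, -0.0387], [0.568, -0.0389]]
[0.59411759 0.00109442 0.28891215] [ 0.25  0.35 -0.46  1.69  0.17  1.14 -0.21]
top 100 [0.588 0.202 0.18 ] [0.5504 0.1912 0.1712] [0.6283 0.2078 0.1875]
-178.23290369463567
side 163 [0.5866 0.2027 0.179 ] [0.5488 0.1928 0.1711] [0.6281 0.2089 0.1837]
-177.1050606641721
```

View pics/t13.png

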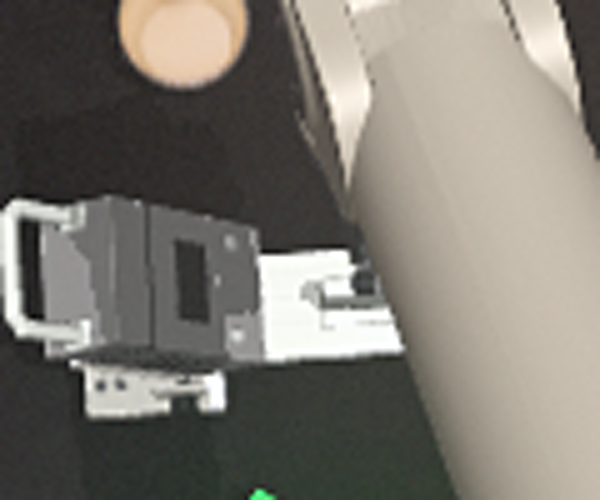

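View pics/s13.png

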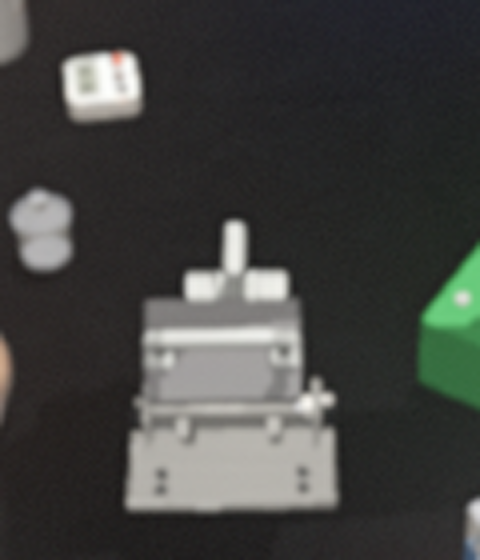

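```bash
python3 - <<'E'
from rows import *
p=np.array([594.7,1.1,290])
print(rows(p,2.5,[(588.5,204,280,-87.6)]))
from h import *
c=cam("side");X=c["X"]; m=(c["z_map"]>0)&(X[...,0]>.57)&(X[...,0]<.63)&(X[...,1]>-.06)&(X[...,1]<.05)&(X[...,2]>.05)&(X[...,2]<.066)
P=X[m];print(P.mean(0),P.min(0),P.max(0))
E
```

```text
[[   2.7 -203.    10.    90.1]]
[ 0.5957465  -0.00148691  0.05677161] [ 0.58942261 -0.03063616  0.05078362] [0.60267539 0.02008625 0.06152586]
```

step_arm:
  targets:
    - [0.2, -15, 1, 7, 0.4]
    - [0.4, -31, 2, 14, 0.4]
    - [0.6, -47, 3, 21, 0.4]
    - [0.8, -63, 4, 28, 0.4]
    - [1, -79, 5, 35, 0.4]
    - [1.2, -95, 6, 42, 0.4]
    - [1.4, -111, 7, 49, 0.4]
    - [1.6, -127, 8, 56, 0.4]
    - [1.8, -143, 9, 63, 0.4]
    - [2, -159, 10, 70, 0.4]
    - [2.3, -175, 10, 77, 0.4]
    - [2.5, -190, 10, 84, 0.4]
    - [2.7, -203, 10, 90.1, 0.4]
    - [2.7, -203, 10, 90.1, 0.4]
    - [2.7, -203, 10, 90.1, 0.4]
    - [2.7, -203, 10, 90.1, 0.4]
    - [2.7, -203, 10, 90.1, 0.4]

```text
t: 18.3
eef_pos: [0.5892, 0.2024, 0.2799]
tool_rot: [0.001, 0.722, -0.692, 0.0]
contact_force: [0.4, -0.6, 0.1]
gripper_width: 0.599
```

step_arm:
  targets:
    - [0, 0, 20, 0, 0.4]
    - [0, 0, 40, 0, 0.4]
    - [0, 0, 60, 0, 0.4]
    - [0, 0, 70, 0, 0.4]
    - [0, 0, 70, 0, 0.4]

```text
t: 18.72
eef_pos: [0.5878, 0.2023, 0.2078]
tool_rot: [0.002, 0.722, -0.692, -0.001]
contact_force: [-0.6, -0.0, 0.0]
gripper_width: 0.597
```

```bash
python3 plate.py 14
```

```text
(no output)
```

View pics/s14.png

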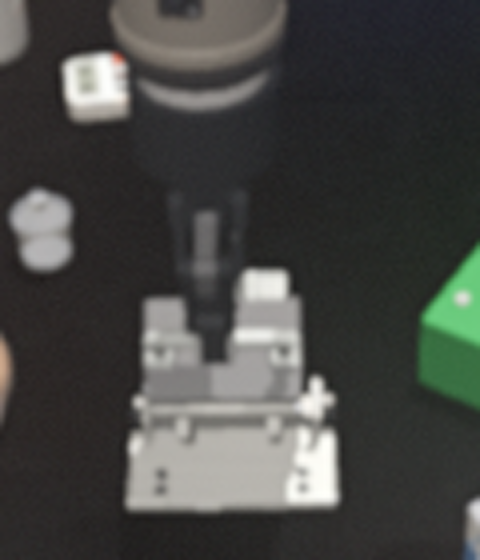

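step_arm:
  targets:
    - [0, 0, 10, 0, 0.4]
    - [0, 0, 20, 0, 0.4]
    - [0, 0, 30, 0, 0.4]
    - [0, 0, 30, 0, 0.4]
    - [0, 0, 30, 0, 0.7]
    - [0, 0, 30, 0, 0.85]
    - [0, 0, 30, 0, 0.95]
    - [0, 0, 30, 0, 1]
    - [0, 0, 30, 0, 1]
    - [0, 0, 30, 0, 1]
  newtons: 25

```text
t: 19.65
eef_pos: [0.5894, 0.2031, 0.1807]
tool_rot: [0.0, 0.721, -0.692, 0.001]
contact_force: [0.1, -3.4, 1.5]
gripper_width: 0.106
```

step_arm:
  targets:
    - [2, 0, -1.2, 0, 1]
    - [4.5, 0, -2.6, 0, 1]
    - [7.8, 0, -4.3, 0, 1]
    - [13.9, 0, -7.3, 0, 1]
    - [20.2, 0, -10.2, 0, 1]
    - [26.6, 0, -12.8, 0, 1]
    - [33.1, 0, -15.2, 0, 1]
    - [39.6, 0, -17.3, 0, 1]
    - [46.2, 0, -19.2, 0, 1]
    - [52.9, 0, -20.9, 0, 1]
    - [59.6, 0, -22.3, 0, 1]
    - [59.6, 0, -22.3, 0, 1]
    - [59.6, 0, -22.3, 0, 1]

```text
t: 20.73
eef_pos: [0.5922, 0.1438, 0.2037]
tool_rot: [-0.001, 0.721, -0.693, 0.0]
contact_force: [-1.0, 1.0, 4.9]
gripper_width: 0.103
```

```bash
python3 plate.py 15
```

```text
(no output)
```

View pics/s15.png

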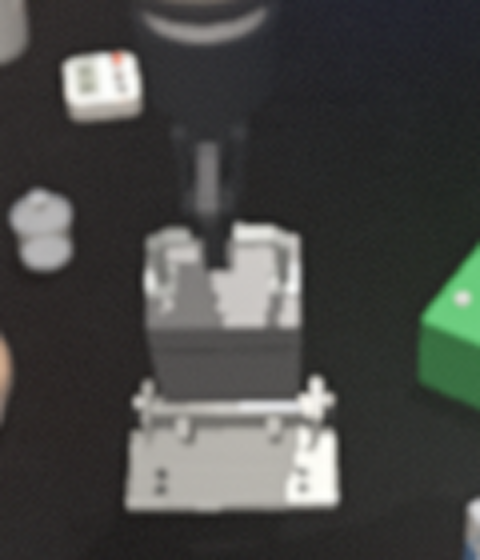

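View pics/t15.png

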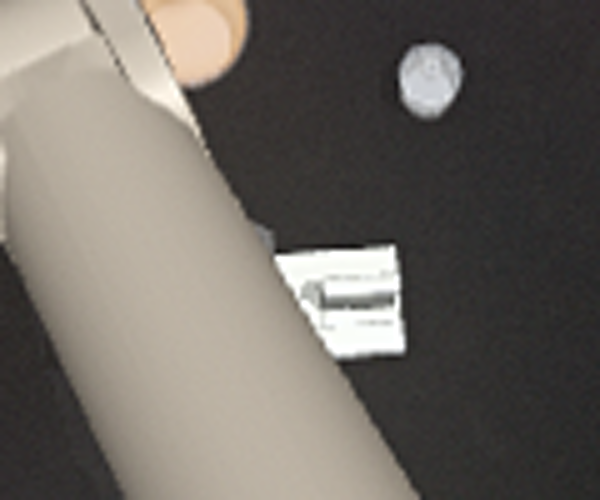

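step_arm:
  targets:
    - [3.4, 0, -0.8, 0, 1]
    - [6.8, 0, -1.5, 0, 1]
    - [13.6, 0, -2.6, 0, 1]
    - [20.4, 0, -3.4, 0, 1]
    - [27.3, 0, -3.9, 0, 1]
    - [34.2, 0, -4.2, 0, 1]
    - [41.1, 0, -4.2, 0, 1]
    - [46, 0, -4.1, 0, 1]
    - [50, 0, -3.9, 0, 1]
    - [53, 0, -3.6, 0, 1]
    - [54.8, 0, -3.5, 0, 1]
    - [54.8, 0, -3.5, 0, 1]
    - [54.8, 0, -3.5, 0, 1]

```text
t: 21.92
eef_pos: [0.5939, 0.0894, 0.2061]
tool_rot: [0.0, 0.722, -0.692, 0.0]
contact_force: [0.3, -0.3, 4.5]
gripper_width: 0.106
```

```bash
python3 plate.py 16
```

```text
(no output)
```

View pics/s16.png

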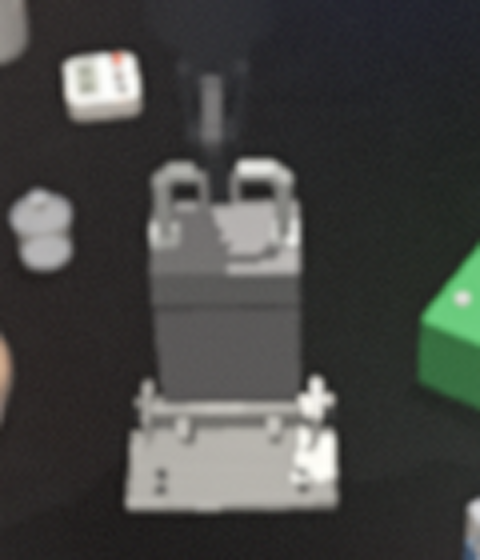

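step_arm:
  targets:
    - [2, 0, 0.1, 0, 1]
    - [4, 0, 0.2, 0, 1]
    - [6, 0, 0.4, 0, 1]
    - [8, 0, 0.7, 0, 1]
    - [10, 0, 1, 0, 1]
    - [10, 0, 1, 0, 1]
    - [10, 0, 1, 0, 1]

```text
t: 22.6
eef_pos: [0.5942, 0.0794, 0.205]
tool_rot: [0.0, 0.722, -0.692, 0.0]
contact_force: [1.7, -0.1, 2.5]
gripper_width: 0.109
```

step_arm:
  targets:
    - [1, 0, 0.1, 0, 1]
    - [2, 0, 0.2, 0, 1]
    - [3, 0, 0.3, 0, 1]
    - [3, 0, 0.3, 0, 1]
    - [3, 0, 0.3, 0, 1]

```text
t: 23.02
eef_pos: [0.5943, 0.0766, 0.2047]
tool_rot: [0.0, 0.722, -0.692, -0.0]
contact_force: [1.9, -0.3, 1.6]
gripper_width: 0.108
```

step_arm:
  targets:
    - [0.7, 0, 0.1, 0, 1]
    - [1.5, 0, 0.2, 0, 1]
    - [1.5, 0, 0.2, 0, 1]
    - [1.5, 0, 0.2, 0, 1]

```text
t: 23.35
eef_pos: [0.5943, 0.0752, 0.2045]
tool_rot: [0.0, 0.722, -0.692, -0.0]
contact_force: [1.3, -0.6, 2.2]
gripper_width: 0.103
```

step_arm:
  targets:
    - [0.7, 0, 0.1, 0, 1]
    - [1.5, 0, 0.1, 0, 1]
    - [1.5, 0, 0.1, 0, 1]
    - [1.5, 0, 0.1, 0, 1]

```text
t: 23.68
eef_pos: [0.5942, 0.0736, 0.2042]
tool_rot: [0.0, 0.722, -0.692, -0.0]
contact_force: [0.6, 0.1, 0.0]
gripper_width: 0.106
```

step_arm:
  targets:
    - [0.7, 0, 0.1, 0, 1]
    - [1.5, 0, 0.1, 0, 1]
    - [1.5, 0, 0.1, 0, 1]
    - [1.5, 0, 0.1, 0, 1]

```text
t: 24.02
eef_pos: [0.5943, 0.0726, 0.2043]
tool_rot: [-0.0, 0.722, -0.692, -0.0]
contact_force: [1.5, 0.7, -0.6]
gripper_width: 0.103
```

```bash
python3 plate.py 17; python3 edge.py
```

```text
Traceback (most recent call last):
  File "edge.py", line 10, in <module>
    print(edge(b,[248,249,250,267,268,269],200,228).round(4)[:,:2].tolist())
          ~~~~^^^^^^^^^^^^^^^^^^^^^^^^^^^^^^^^^^^^^
  File "edge.py", line 6, in edge
    i=next(k for k in range(len(c)-1) if c[k]<130<=c[k+1]); v=v0+i+(130-c[i])/(c[i+1]-c[i]); r.append(onplane(b,u,v,z))
StopIteration
```

View pics/s17.png

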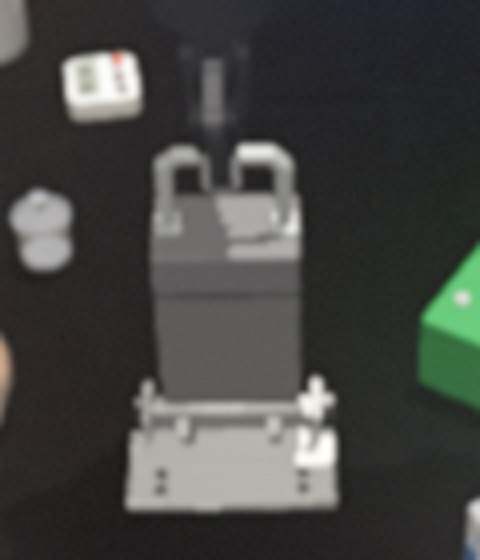

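View pics/t17.png

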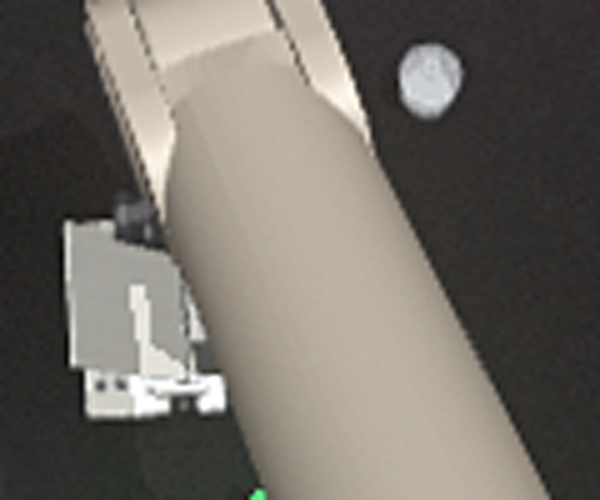

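step_arm:
  targets:
    - [0.5, 0, 0.4, 0, 1]
    - [0.5, 0, 0.7, 0, 1]
    - [0.5, 0, 0.7, 0, 1]

```text
t: 24.42
eef_pos: [0.5948, 0.0721, 0.2043]
tool_rot: [-0.0, 0.722, -0.692, 0.0]
contact_force: [0.2, 2.9, 3.3]
gripper_width: 0.107
```

step_arm:
  targets:
    - [0, 0, 0, 0, 0.9]
    - [0, 0, 0, 0, 0.8]
    - [0, 0, 0, 0, 0.6]
    - [0, 0, 0, 0, 0.4]
    - [0, 0, 0, 0, 0.4]
    - [0, 0, -5, 0, 0.4]
    - [0, 0, -15, 0, 0.4]
    - [0, 0, -35, 0, 0.4]
    - [0, 0, -65, 0, 0.4]
    - [0, 0, -95, 0, 0.4]
    - [0, 0, -95, 0, 0.4]

```text
t: 25.33
eef_pos: [0.5976, 0.0724, 0.3063]
tool_rot: [-0.005, 0.722, -0.692, 0.003]
contact_force: [1.0, 0.6, 1.8]
gripper_width: 0.601
```

step_arm:
  targets:
    - [15, 10, 0, 0, 0.4]
    - [45, 30, 0, 0, 0.4]
    - [75, 50, 0, 0, 0.4]
    - [105, 70, 0, 0, 0.4]
    - [135, 90, 0, 0, 0.4]
    - [165, 100, 0, 0, 0.4]
    - [195, 110, 0, 0, 0.4]
    - [225, 110, 0, 0, 0.4]
    - [250, 110, 0, 0, 0.4]
    - [250, 110, 0, 0, 0.4]
    - [250, 110, 0, 0, 0.4]

```text
t: 26.25
eef_pos: [0.4949, -0.1843, 0.2994]
tool_rot: [-0.0, 0.721, -0.693, 0.0]
contact_force: [0.7, 0.9, 0.2]
gripper_width: 0.605
```

```bash
python3 plate.py 18; python3 - <<'E'
from h import *
for n in ("top","side"):
    c=cam(n);X=c["X"]; reg=(c["z_map"]>0)&(X[...,0]>.53)&(X[...,0]<.65)&(X[...,1]>.0)&(X[...,1]<.15)
    P=X[reg&(X[...,2]>.19)&(X[...,2]<.22)];print(n,"handle",len(P),P.mean(0).round(4)); q=P[:,:2]-P[:,:2].mean(0); w,V=np.linalg.eigh(q.T@q); print(np.degrees(np.arctan2(*V[::-1,1])))
    P=X[reg&(X[...,2]>.135)&(X[...,2]<.157)]
    A=np.c_[P[:,:2]-P[:,:2].mean(0),np.ones(len(P))]
    for _ in range(5):
        k,*_r=np.linalg.lstsq(A,P[:,2],rcond=None); g=abs(A@k-P[:,2])<.006; A,P=A[g],P[g]
    print("top plane",len(P),k, "tilt deg",np.degrees(k[:2]),P.mean(0),P.min(0),P.max(0))
E
```

```text
top handle 101 [0.5932 0.0743 0.2038]
-177.64650114476177
top plane 498 [ 5.87748773e-05 -5.61447114e-03  1.46613007e-01] tilt deg [ 0.00336755 -0.3216855 ] [0.59409272 0.07429388 0.14661377] [0.54976133 0.04368811 0.14073457] [0.64154814 0.1050848  0.15265786]
side handle 144 [0.5935 0.0751 0.2021]
-177.57148625317404
top plane 583 [-0.00059271 -0.02701891  0.14588918] tilt deg [-0.03395994 -1.54806945] [0.59333444 0.07893695 0.14593267] [0.54798831 0.04266382 0.13948258] [0.63951931 0.10588471 0.15171136]
```

View pics/t18.png

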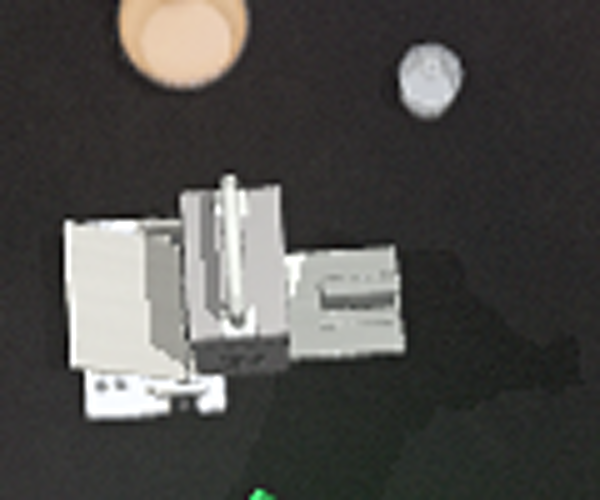

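View pics/s18.png

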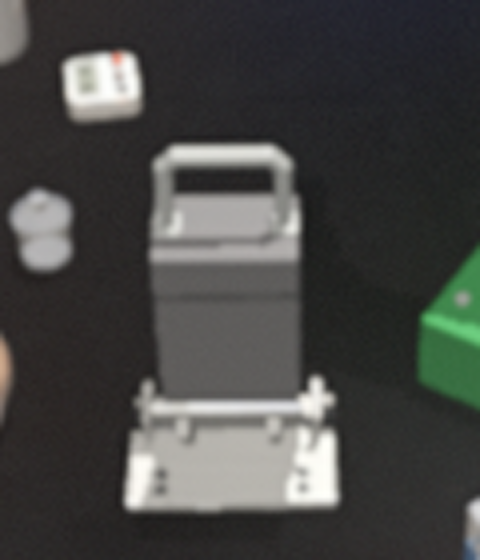

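```bash
python3 - <<'E'
from h import *
a=cam("top")
for u,v in ((397.5,246),(405,353),(290,358)): print(onplane(a,215+u/5-.4,150+v/5-.4,.006).round(4))
c=cam("side");X=c["X"]; 
for c in (a,c):
    X=c["X"]; m=(c["z_map"]>0)&(X[...,0]>.57)&(X[...,0]<.63)&(X[...,1]>-.06)&(X[...,1]<.035)&(X[...,2]>.05)&(X[...,2]<.066)
    P=X[m];print(P.mean(0),P.min(0),P.max(0))
print(bot.get_obs()["contact_force"],bot.get_obs()["joint_vel"].round(3),bot.get_obs()["t"])
E
```

```text
[ 0.6338 -0.032   0.006 ]
[ 0.5617 -0.0342  0.006 ]
[0.5604 0.0414 0.006 ]
[ 0.59677113 -0.00392757  0.05800839] [ 0.590811   -0.02773906  0.05024922] [0.60334181 0.0204855  0.0648236 ]<stdin>:7: RuntimeWarning: Mean of empty slice.
  ret = um.true_divide(
Traceback (most recent call last):
ValueError: zero-size array to reduction operation minimum which has no identity
```

Plate tip is at y≈86.9 mm, with the ledge at ≈87 mm. The box is level, and the arm is clear and still, so I'm handing in.

```bash
python3 -c "
from station import bot
print(bot.get_obs()['t']);print(bot.hand_in())"
```

```text
26.55
the job is handed in; nothing more can be done
None
```

I handed the job in at t = 26.6 s with the box standing on ledge and plate, level by my checks, and the gripper clear of everything. No verdict was reported.

**What I did**
- **Tilt:** I gripped the handle and tilted the box back slowly until it touched the backrest at about 38.5° (contact about 5 N). I let go there and it leaned by itself.
- **Plate:** I slid the plate in by its fin until it stopped against the ledge, where the push force rose from 6 to 15 N with no further movement, then released it.
- **Lowering:** I gripped the handle again, lowered the box along the same arc, released it and withdrew the arm.

**Last checks (camera)**

| Item | Measured | Allowed |
|---|---|---|
| Box tilt, top camera | about 0.3° | 2° |
| Box centre before the hinge line | about 35 mm | 22 to 46 mm |
| Box off the middle | about 2 mm | 15 mm |
| Box off square | under 1° | 7° |
| Plate tip from the ledge | under 1 mm | 6 mm |
| Plate off the middle | about 2.5 mm | 15 mm |
| Plate off square | under 1° | 7° |

**What disagreed**
- **Box tilt:** the side camera gave 1.5°, still within 2°. I trusted the top camera because the handle sits directly over the middle of the box's top, as it should when level.
- **Plate rear edge:** with the plate pushed home, the side camera put it about 4 mm short. The force stop, the fin position and the top camera all said it was fully home.
- **Failed check:** the last side-camera check of the fin returned no points, so only the top camera confirmed the plate's final place.

I did not measure the bystanders' positions at the end. The timer and weighing bottle looked unmoved in the pictures, and the arm's path kept clear of the tip box.

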